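Shut the red-handled air valve under the sliding cover of the bench air box

ROBOT

A 6-joint arm with a two-finger parallel gripper is mounted at the origin on the work surface. World frame = base frame: x ahead of the robot, y to its left, z up, the work surface at z = 0. Lengths are in m, angles in degrees, forces in N, time in s.
With the tool pointing down it reaches from about 0.3 to 0.75 m from the base axis. Payload 8.5 kg.
Tool frame: the origin (TCP) lies on the centre line of the jaws, within the pads' length; the fingertips stand 19 mm ahead of it and the grasp point (between the pads) is the TCP (env.tcp_to_tips is the z of the fingertips in the tool frame, in m); z points along the fingers, y is the line along which they close (so a half turn about z gives the same grasp; the last joint's range is limited). The gripper opens to 85 mm and grips with 20 to 120 N. Pads are 22 mm wide; open, the fingers measure 114 mm over their backs; the gripper's body (76 mm by 85 mm) begins 54 mm behind the grasp point. The pads swing forward as they close: fully open they stand 13 mm farther back than shut.
Start: joints at [64.383, 21.807, 74.336, -0, 83.858, -12.336], TCP at [0.126, 0.535, 0.25] pointing down, gripper open.
Joint ranges: [-178.18, 178.18], [-50.72, 133.34], [12.68, 142.11], [-81.47, 261.47], [9.98, 163.14], [-165.26, 165.26]. Speed limits (degrees/s): [136.94, 136.94, 180, 180, 180, 180].

INTERFACE

Orientations are given as a 3x3 rotation matrix whose columns are the frame's x, y, z axes.
In Python, from rig import env gives the robot as it stands.
- The arm moves only by the tool servo_tool, never from a script. Its argument "steps" is a list of rows, each an object of numbers: "tx", "ty", "tz": the shift along the world's x, y, z in cm; "yaw": the turn about the world's z in degrees; "claw": the finger opening in cm, from 0 to 8.54. In form: [{"tx": .., "ty": .., "tz": .., "yaw": .., "claw": ..}, ...]. A call has 1 to 20 rows; each row shifts and turns the commanded pose from where the row before left it; what a row does not reach is not made up. A row lasts 1/10 s, in which the tool goes at most 50 mm and 8.59 degrees, less where a joint would pass 70% of its speed; a pose out of reach is approached as far as the arm can. A call with a gripper value outside its range is refused whole. The fingers move at their own pace and stop on an object; "newtons" is the grip in N (left out, the last holds). Time passes only in rows, so rows that do not move let the fingers close. It gives the time, the measured TCP pose, the force, the opening and the grip force at its end, in the units of the state.
- env.observe(): the state, without advancing time (a new reading comes with each control period).
- env.get_image(name): name is "scene" or "side" or "wrist"; returns (picture, depth): 384x512x3 uint8, red, green, blue; 384x512 float32, m along the optical axis (not along the pixel's ray), 0 where there is no reading.
- env.camera_model(name): a dict with "fovy" (degrees; the focal length in pixels is half the picture's height over the tangent of half this angle, whatever the lens; pixels are square), "cx", "cy" (the principal point, pixels), "dist_coeffs" ([k1, k2, p1, p2, k3] as OpenCV has them; the pictures are not rectified), "T" (4x4, takes a point from camera to world coordinates). Camera axes: x right, y down, z forward; pixel columns grow to the right and rows downward; lengths in m; the calibration is good to about 2 mm. A picture is of the moment at which its call begins: read the wrist's pose just before it. camera_model takes no time and is no camera call; for the wrist camera it gives the pose at the moment of the call.
- env.close_job(): hands the job in; it is judged then, once.
The state is a dict: "time_s": time; "q": joint angles; "qvel": joint speeds; "joint_efforts": joint torques, N m; "position": TCP position; "tool_rot": TCP orientation; "ft_force": force on the tool from outside, world axes, zero at the start; "wrist_torque": the same for the moment, N m; "grip_width": finger opening in m; "gripper_force": force on a finger pad.
Only numpy, scipy, OpenCV 4.12 (cv2) and the standard library are available. Lean on these libraries where they do the work, as an engineer would, in place of code of your own. Each camera call takes 0.05 s, during which the arm holds its last target. There are 200 camera calls.

TASK

Shut off the jig air at the bench air box: push its steel cover back along the channels until it is fully open, then push the red valve handle round a quarter turn until it is fully shut across its pipe. Push gently with the fingertips, without gripping the cover lip or the handle or straining them against their stops. Leave the blue handle open, leave the cover open, and do not disturb the magnifier or the small parts lying on the bench.

Things in the scene. Friction and masses are not known exactly. Their poses are not given: they have to be found in the camera images.
- box: Grey box fixed to the bench, 268 mm wide, walls 75 mm high, channels on its sides to 86 mm. Origin on the bench under the middle of its open valve well; x to the rear (away from the robot), y left, z up. Well inside: x -65..65, y -130..130, floor z 4 mm. Rear deck (z 75) x 65..205, a regulator 106 mm high behind it to x 275. Pipe couplers stick out in front to x -99, below z 35.
- cover (a joint): Opening of the opaque stainless cover in m, along the box's +x: 0 = shut over the well, 0.13 = fully open against its stop, over the rear deck. Captive in its channels. Friction about 3 N; stays where it is left. Starts 0 to 0.02.
- cover_lip (a point): Upright steel push lip along the cover's front edge, 220 mm long (y), 4 mm thick, 18 mm high (80 to 98 mm above the bench), black strip on its front. Origin at the middle of the lower edge of its front face, the face to push; axes as the box. With the cover shut it is at box x = -69 mm; it moves with the cover.
- red_handle (a joint): Turn of the red handle (marked with a white dot) in rad: 0 = open, along the pipe, free end to the box's -x (front); 1.571 = shut, against its stop, free end to the box's +y (left). Shuts clockwise seen from above. Friction 0.12 N m (3 N near the free end); stays where it is left. Starts 0 to 0.12.
- red_sleeve (a point): Red sleeve of the handle to shut, 52 (own x) x 12 x 12 mm, hidden by the cover at first. Origin at its centre, 61 mm above the bench; upright turning axis 39 mm from it along own +x, free end 26 mm along own -x. To shut, push its own -y side towards own +y. Valve and pipe below reach 36 mm above the bench, the stem (within 10 mm of the axis) 63 mm.
- red_valve: Brass quarter-turn ball valve fixed in the well, pipe along the box's x. Origin on the well floor (4 mm above the bench) under the red handle's turning axis. At box x 35 mm, y -60 or +35 mm; the blue valve has the other place.
- blue_handle (a joint): Turn of the blue handle in rad, sizes and directions as the red one. Starts 0 to 0.12 (open) and must stay open.
- blue_valve: The valve of the blue handle, like the red one; origin on the well floor under its handle's turning axis.
- relay: Loose bystander: blue plug-in relay standing on its pins, 28 x 36 x 59 mm high, origin at the centre of its underside. On the bench right of the box.
- plug: Loose bystander: brass test plug standing on its 22 mm wide head, 50 mm high, origin at the centre of its underside. On the bench left of the box.
- pad: Loose bystander: black rubber foot pad, 38 mm wide, 12 mm high, origin at the centre of its underside. On the bench in front of the box, towards its left.
- spring: Loose bystander: bent stainless contact spring lying flat, about 70 x 10 x 11 mm, origin near the middle of its underside. On the bench right of the box.
- lens (a point): Bystander: centre of the magnifier's lens in its white ring, 142 mm wide, 273 mm above the bench, on a stiffly swinging steel arm 285 mm long. Its post, 300 mm high, stands at the far right.

How it is judged (in metres and radians):
On the way, in this order (a step that is already met when the one before it is completed fails the run):
1. the cover is slid fully open (within 12 mm of its stop) (value of joint cover above 0.118 m), for 0.2 s.
2. the red handle is pushed shut (within 6 degrees of its stop) with the cover still open (value of joint red_handle above 1.466 rad and value of joint cover above 0.118 m), for 0.2 s.
At the end, for the whole second after the job is handed in: The cover is within 12 mm of fully open, the red handle within 6 degrees of fully shut, both at rest; the blue handle still within 15 degrees of fully open; relay, plug, pad and spring within 15 mm of where they were and the lens within 30 mm (all of step 2 and value of joint blue_handle below 0.26 rad and distance of each of relay, plug, pad, spring from where it was at the start of the episode below 0.015 m and distance of lens from where it was at the start of the episode below 0.03 m and velocity of joint cover between -0.01 and 0.01 m/s and velocity of joint red_handle between -0.05 and 0.05 rad/s); the robot touches nothing.
It fails at once if the blue handle is turned more than 15 degrees from open (value of joint blue_handle above 0.26 rad).
It fails at once if the red handle or the cover lip is pinched (pressed on both sides at once) ((contact force between the fingers and red_handle_c0 above 3 N and contact force between the fingers and red_handle_c1 above 3 N) or (contact force between the fingers and cover_c0 above 3 N and contact force between the fingers and cover_c1 above 3 N)).
It fails at once if the red handle or the cover lip is strained (pushed with more than 40 N) (contact force between the fingers and red_handle_c0 above 40 N or contact force between the fingers and red_handle_c1 above 40 N or contact force between the fingers and cover_c0 above 40 N or contact force between the fingers and cover_c1 above 40 N).
It fails at once if a small part on the bench is pushed, lifted or carried more than 15 mm (distance of any of relay, plug, pad, spring from where it was at the start of the episode above 0.015 m).
It fails at once if the magnifier is knocked aside (distance of lens from where it was at the start of the episode above 0.03 m).
It also fails if it takes over 48 s, if anything falls off the work surface, if the arm or the gripper's body presses on something with over 40 N, if the wrist force passes 120 N, or if a joint passes its speed limit or range.

## Working session

There is one attempt and no reset: what is moved stays moved. The work goes in short steps, Python scripts to look and compute and a tool call to move; the robot and the scene stay as the last step left them, time stands still between calls to the robot, and variables do not carry over. Pictures are saved under pics/ and viewed, at most 10 in all, crops included, and the job is handed in when it is done.

Besides the shell and the picture viewer there is one more tool, called after ">>>" by a JSON object that holds its "fn" and its "kwargs". servo_tool: Moves the arm, as the interface text tells. Its arguments: {"type":"object","properties":{"steps":{"type":"array"},"newtons":{"type":"number"}},"required":["steps"]}

```bash
mkdir -p pics; cat > h.py <<'E'
import numpy as np, cv2
from rig import env
def grab(n):
    m=env.camera_model(n); im,d=env.get_image(n); return m,im,d
def K(m):
    f=192/np.tan(np.radians(m["fovy"])/2); return np.array([[f,0,m["cx"]],[0,f,m["cy"]],[0,0,1.]])
def cloud(m,d):
    v,u=np.mgrid[0:384,0:512]
    p=cv2.undistortPoints(np.stack([u,v],-1).reshape(-1,1,2).astype(np.float64),K(m),np.array(m["dist_coeffs"],float)).reshape(384,512,2)
    P=np.dstack([p*d[...,None],d]); T=np.array(m["T"])
    W=P@T[:3,:3].T+T[:3,3]; W[d==0]=np.nan; return W
E
python3 - <<'E'
from h import *
ims=[]
for n in("scene","side"):
    m,im,d=grab(n); W=cloud(m,d); np.savez(f"{n}.npz",im=im,W=W); print(n,np.round(m["T"],3).tolist())
    cv2.imwrite(f"pics/{n}0.png",cv2.resize(im[...,::-1],(800,600)))
s=env.observe(); print(s["time_s"],s["position"],np.round(s["tool_rot"],3).tolist(),s["ft_force"],s["grip_width"],env.tcp_to_tips)
E
```

```text
scene [[0.093, 0.529, -0.844, 1.736], [0.995, -0.028, 0.092, -0.246], [0.025, -0.848, -0.529, 0.908], [0.0, 0.0, 0.0, 1.0]]
side [[0.998, -0.026, 0.054, 0.513], [-0.058, -0.637, 0.768, -1.317], [0.014, -0.77, -0.638, 1.19], [0.0, 0.0, 0.0, 1.0]]
0.1 [0.12626896 0.53507853 0.24979003] [[-0.973, 0.23, -0.001], [0.23, 0.973, -0.001], [0.0, -0.001, -1.0]] [-1.16760779  0.53632438  0.37589677] 0.08541426238166289 0.019
```

View pics/scene0.png

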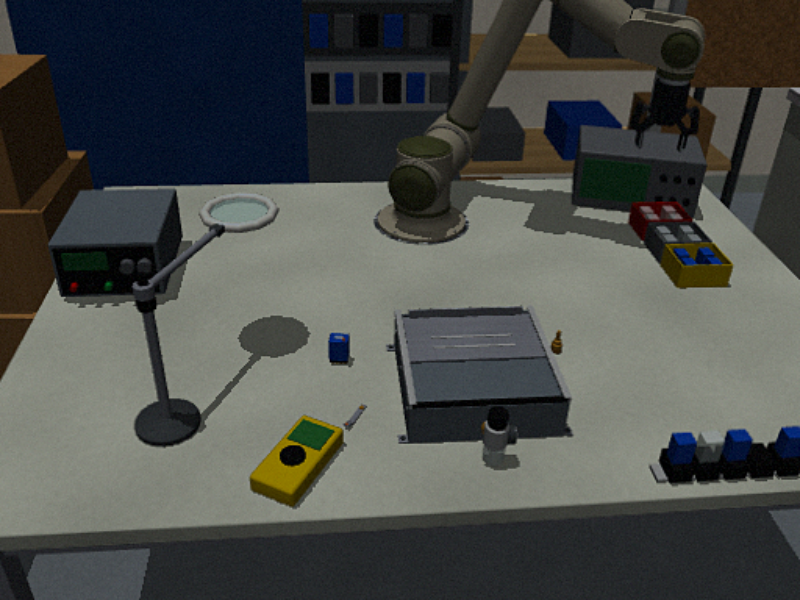

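View pics/side0.png

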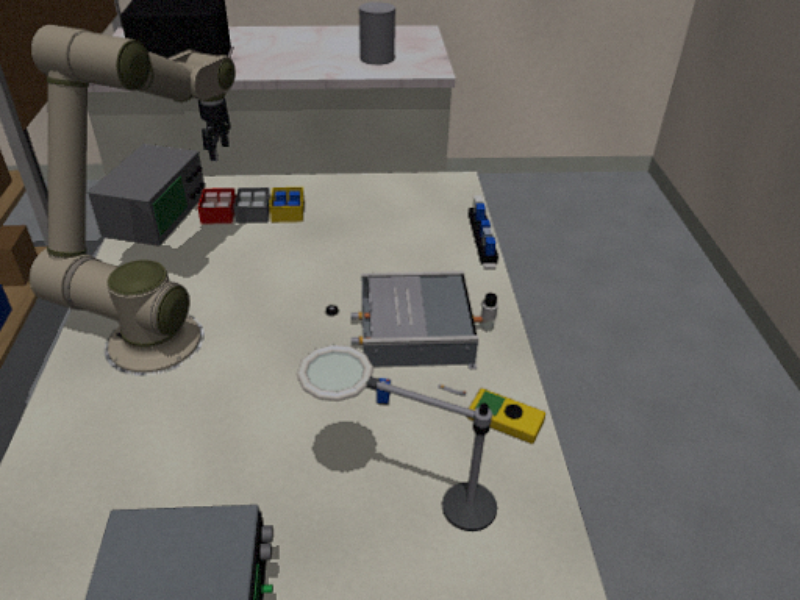

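The scene camera looks from the rear. The box is centred near (480,370) there and (418,320) in the side picture. The lens ring is at (238,212) in scene and (335,372) in side; the relay is at (339,348) and the plug at (557,343) in scene, and the pad is at (332,310) in side. Next I'll fit the box pose from the point clouds.

```bash
python3 - <<'E'
from h import *
S=800/512
def at(W,u,v,r=2):
    u=int(u/S);v=int(v/S);return np.round(np.nanmedian(W[v-r:v+r+1,u-r:u+r+1].reshape(-1,3),0),3)
sc=np.load("scene.npz")["W"];sd=np.load("side.npz")["W"]
print("bench",at(sc,300,380),at(sd,420,440))
for n,W,l in(("scene",sc,[(339,348),(557,345),(355,415),(410,313),(530,311),(566,400),(404,404),(470,330),(490,380),(225,229)]),("side",sd,[(332,310),(384,392),(452,390),(365,276),(463,276),(474,341),(364,341),(400,310),(445,310),(488,300),(303,372),(370,372),(335,349),(335,395),(310,372)])):
    for p in l: print(n,p,at(W,*p,1))
for n,W in(("scene",sc),("side",sd)):
    A=W.reshape(-1,3);c=A[(A[:,2]>.065)&(A[:,2]<.105)&(A[:,0]>.35)&(A[:,0]<.85)&(abs(A[:,1])<.3)]
    # main cluster
    med=np.median(c[:,:2],0); c=c[np.linalg.norm(c[:,:2]-med,axis=1)<.24]
    print(n,len(c),cv2.minAreaRect(c[:,:2].astype(np.float32)),med, np.percentile(c,[1,99],axis=0).round(3).tolist())
    L=A[(A[:,2]>.255)&(A[:,2]<.295)&(A[:,0]>.25)&(A[:,0]<.8)&(A[:,1]<0)]
    print("lensring/arm",len(L),L.min(0).round(3) if len(L) else 0,L.max(0).round(3) if len(L) else 0)
E
```

```text
bench [ 0.625 -0.3    0.   ] [ 0.641 -0.344  0.   ]
scene (339, 348) [ 0.585 -0.229  0.042]
scene (557, 345) [0.571 0.197 0.021]
scene (355, 415) [ 0.728 -0.204  0.002]
scene (410, 313) [ 0.547 -0.089  0.09 ]
scene (530, 311) [0.548 0.142 0.086]
scene (566, 400) [0.801 0.142 0.079]
scene (404, 404) [ 0.72  -0.118  0.015]
scene (470, 330) [0.597 0.015 0.081]
scene (490, 380) [0.735 0.027 0.075]
scene (225, 229) [ 0.538 -0.42   0.275]
side (332, 310) [0.446 0.093 0.014]
side (384, 392) [ 0.559 -0.449  0.268]
side (452, 390) [ 0.731 -0.2    0.001]
side (365, 276) [0.535 0.149 0.084]
side (463, 276) [0.795 0.136 0.083]
side (474, 341) [ 0.788 -0.118  0.081]
side (364, 341) [ 0.525 -0.107  0.083]
side (400, 310) [0.621 0.003 0.079]
side (445, 310) [0.731 0.004 0.075]
side (488, 300) [0.839 0.004 0.102]
side (303, 372) [ 0.408 -0.407  0.282]
side (370, 372) [ 0.532 -0.412  0.281]
side (335, 349) [ 0.468 -0.345  0.279]
side (335, 395) [ 0.469 -0.466  0.279]
side (310, 372) [ 0.422 -0.402  0.276]
scene 6461 ((0.6878695487976074, 0.016409404575824738), (0.3239314556121826, 0.2720842659473419), 0.149519145488739) [0.68427424 0.01503133] [[0.545, -0.118, 0.067], [0.804, 0.149, 0.098]]
lensring/arm 1525 [ 0.406 -0.541  0.255] [ 0.746 -0.333  0.294]
side 3250 ((0.6865556240081787, 0.014096617698669434), (0.28200656175613403, 0.32650434970855713), 89.38616943359375) [0.66780729 0.0016933 ] [[0.526, -0.122, 0.067], [0.838, 0.15, 0.097]]
lensring/arm 1855 [ 0.399 -0.542  0.255] [ 0.741 -0.334  0.295]
```

```bash
python3 - <<'E'
from h import *
for n in("scene","side"):
    A=np.load(n+".npz")["W"].reshape(-1,3)
    c=A[(A[:,2]>.078)&(A[:,2]<.092)&(A[:,0]>.56)&(A[:,0]<.78)&(abs(A[:,1]-.015)<.2)]
    for s,lo,hi in(("L",.12,.17),("R",-.14,-.09)):
        q=c[(c[:,1]>lo)&(c[:,1]<hi)&(c[:,2]>.083)]
        if len(q)>10:
            vx,vy,x,y=cv2.fitLine(q[:,:2].astype(np.float32),cv2.DIST_HUBER,0,.001,.001).ravel(); print(n,s,len(q),"yaw",np.degrees(np.arctan(vy/vx)),"y@.66",y+(.66-x)*vy/vx,np.ptp(q[:,1]))
    q=A[(A[:,2]>.089)&(A[:,2]<.1)&(A[:,0]>.5)&(A[:,0]<.58)&(abs(A[:,1]-.018)<.09)]
    if len(q)>10:
        vx,vy,x,y=cv2.fitLine(q[:,:2].astype(np.float32),cv2.DIST_HUBER,0,.001,.001).ravel(); print(n,"lip",len(q),"yaw",-np.degrees(np.arctan(vx/vy)),"x@y.018",x+(.018-y)*vx/vy,np.percentile(q[:,0],[5,50,95]),q[:,2].max())
    q=A[(A[:,2]>.02)&(A[:,2]<.07)&(A[:,0]>.5)&(A[:,0]<.82)&(A[:,1]<-.09)&(A[:,1]>-.14)]
    if len(q)>30: print("sidewall/rear", n, len(q), np.percentile(q,[2,50,98],axis=0).round(3).tolist())
    # cover edge: jump z .081->.075 along y=.0
    q=A[(abs(A[:,1]-.05)<.03)&(A[:,2]>.06)&(A[:,0]>.5)&(A[:,0]<.87)]; q=q[np.argsort(q[:,0])]
    for x in np.arange(.52,.84,.012):
        w=q[abs(q[:,0]-x)<.006]; print(f"{x:.3f}:{np.median(w[:,2]) if len(w) else 0:.4f}",end=" ")
    print()
E
python3 - <<'E'
import sys;sys.path.insert(0,'.')
import os;os.chdir('.')
from h import *
im=np.load("side.npz")["im"][165:245,215:325][...,::-1]
cv2.imwrite("pics/sidecrop.png",cv2.resize(cv2.convertScaleAbs(im,alpha=1.5),None,fx=7,fy=7,interpolation=2))
E
```

```text
scene L 212 yaw 0.6096957 y@.66 0.14438546 0.028894186866963767
scene R 220 yaw -0.51800096 y@.66 -0.11286038 0.028531226720593883
scene lip 182 yaw 0.0570364 x@y.018 0.54938847 [0.54481963 0.54929554 0.55418527] 0.09997638003324405
sidewall/rear scene 304 [[0.553, -0.119, 0.022], [0.796, -0.117, 0.046], [0.804, -0.091, 0.069]]
0.520:0.0000 0.532:0.0000 0.544:0.0901 0.556:0.0829 0.568:0.0803 0.580:0.0803 0.592:0.0807 0.604:0.0807 0.616:0.0806 0.628:0.0802 0.640:0.0806 0.652:0.0807 0.664:0.0806 0.676:0.0788 0.688:0.0756 0.700:0.0753 0.712:0.0756 0.724:0.0753 0.736:0.0748 0.748:0.0754 0.760:0.0751 0.772:0.0752 0.784:0.0757 0.796:0.0782 0.808:0.0714 0.820:0.0000 0.832:0.1038 
side L 103 yaw 0.032729417 y@.66 0.1416766 0.03405847001961293
side R 148 yaw -0.124005064 y@.66 -0.114426084 0.036350828205743424
side lip 31 yaw -0.0017528541 x@y.018 0.54434216 [0.54190301 0.54436354 0.54570015] 0.0995931607712599
sidewall/rear side 696 [[0.532, -0.123, 0.021], [0.662, -0.117, 0.046], [0.792, -0.111, 0.069]]
0.520:0.0751 0.532:0.0000 0.544:0.0935 0.556:0.0801 0.568:0.0795 0.580:0.0802 0.592:0.0792 0.604:0.0799 0.616:0.0802 0.628:0.0797 0.640:0.0801 0.652:0.0801 0.664:0.0791 0.676:0.0785 0.688:0.0751 0.700:0.0749 0.712:0.0749 0.724:0.0742 0.736:0.0749 0.748:0.0753 0.760:0.0738 0.772:0.0754 0.784:0.0749 0.796:0.0819 0.808:0.0000 0.820:0.0000 0.832:0.0726
```

View pics/sidecrop.png

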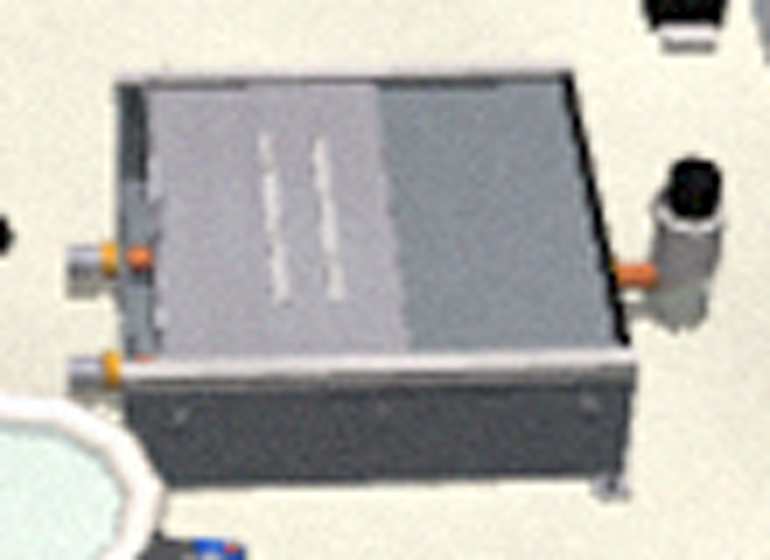

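```bash
python3 - <<'E'
from h import *
def fit(q,ax,at):
    o=1-ax; a=np.polyfit(q[:,ax]-at,q[:,o],1)
    for _ in range(5):
        r=q[:,o]-np.polyval(a,q[:,ax]-at); q=q[abs(r)<max(.0015,1.5*np.median(abs(r)))]; a=np.polyfit(q[:,ax]-at,q[:,o],1)
    return len(q),np.degrees(np.arctan(a[0])).round(2),a[1].round(4)
A=np.load("side.npz")["W"].reshape(-1,3); B=np.load("scene.npz")["W"].reshape(-1,3)
q=A[(A[:,2]>.015)&(A[:,2]<.065)&(A[:,0]>.55)&(A[:,0]<.78)&(A[:,1]<-.1)&(A[:,1]>-.14)];print("R wall side",fit(q,0,.66))
q=B[(B[:,2]>.015)&(B[:,2]<.065)&(B[:,0]>.77)&(B[:,0]<.83)&(B[:,1]<.13)&(B[:,1]>-.1)];q=q[(q[:,1]<-.0)|(q[:,1]>.06)];print("rear wall scene (x vs y; yaw=-)",fit(q,1,.015))
for n,C in(("side",A),("scene",B)):
    q=C[(C[:,2]>.088)&(C[:,2]<.1)&(C[:,0]>.52)&(C[:,0]<.58)&(C[:,1]<.12)&(C[:,1]>-.09)];print("lip",n,fit(q,1,.015))
    q=C[(C[:,2]>.04)&(C[:,2]<.056)&(C[:,0]>.55)&(C[:,0]<.62)&(C[:,1]<-.19)&(C[:,1]>-.27)];print("relay",n,len(q),q.mean(0) if len(q) else 0)
    q=C[(C[:,2]>.012)&(C[:,2]<.04)&(C[:,0]>.42)&(C[:,0]<.53)&(abs(C[:,1])<.08)];print("couplers",n,len(q),q[::max(1,len(q)//12)].round(3).tolist())
E
```

```text
R wall side (225, np.float64(-0.14), np.float64(-0.1172))
rear wall scene (x vs y; yaw=-) (521, np.float64(0.21), np.float64(0.8009))
lip side (22, np.float64(-0.04), np.float64(0.5444))
relay side 28 [ 0.56692086 -0.23112923  0.04958673]
couplers side 84 [[0.45, 0.08, 0.016], [0.507, 0.05, 0.034], [0.507, 0.052, 0.027], [0.507, 0.049, 0.024], [0.503, 0.039, 0.028], [0.499, 0.045, 0.017], [0.522, -0.043, 0.036], [0.518, -0.043, 0.031], [0.51, -0.046, 0.029], [0.506, -0.046, 0.023], [0.502, -0.053, 0.025], [0.498, -0.05, 0.016]]
lip scene (103, np.float64(0.07), np.float64(0.5492))
relay scene 86 [ 0.57742853 -0.22704841  0.04976834]
couplers scene 0 []
```

>>> {"fn": "servo_tool", "kwargs": {"steps": [{"tx": 2.8,"ty": -4,"tz": 1,"yaw": 7,"claw": 0},{"tx": 2.8,"ty": -4,"tz": 1,"yaw": 6.3},{"tx": 2.8,"ty": -4,"tz": 1},{"tx": 2.8,"ty": -4,"tz": 1},{"tx": 2.8,"ty": -4,"tz": 1},{"tx": 2.8,"ty": -4},{"tx": 2.8,"ty": -4},{"tx": 2.8,"ty": -4},{"tx": 2.8,"ty": -4},{"tx": 2.4,"ty": -4},{"ty": -4},{"ty": -4},{},{}], "newtons": 60}}

```text
invalid input at $.steps[1]: expected keys tx, ty, tz, yaw, claw
```

The box yaw is about 0 and its origin is near world (0.596, 0.017). This agrees with the couplers (front at 0.497, y 0.052 and -0.043). The lip's front face is at about x 0.542, so the cover is open about 15 mm.

>>> {"fn": "servo_tool", "kwargs": {"steps": [{"tx": 2.6,"ty": -3.7,"tz": 0,"yaw": 3.3,"claw": 0},{"tx": 2.6,"ty": -3.7,"tz": 0,"yaw": 2,"claw": 0},{"tx": 2.6,"ty": -3.7,"tz": 0,"yaw": 2,"claw": 0},{"tx": 2.6,"ty": -3.7,"tz": 0,"yaw": 2,"claw": 0},{"tx": 2.6,"ty": -3.7,"tz": 0,"yaw": 2,"claw": 0},{"tx": 2.6,"ty": -3.7,"tz": 0,"yaw": 2,"claw": 0},{"tx": 2.6,"ty": -3.7,"tz": 0,"yaw": 0,"claw": 0},{"tx": 2.6,"ty": -3.7,"tz": 0,"yaw": 0,"claw": 0},{"tx": 2.6,"ty": -3.7,"tz": 0,"yaw": 0,"claw": 0},{"tx": 2.6,"ty": -3.7,"tz": 0,"yaw": 0,"claw": 0},{"tx": 2.6,"ty": -3.7,"tz": 0,"yaw": 0,"claw": 0},{"tx": 2.6,"ty": -3.7,"tz": 0,"yaw": 0,"claw": 0},{"tx": 2.6,"ty": -3.7,"tz": 0,"yaw": 0,"claw": 0},{"tx": 2.6,"ty": -3.7,"tz": 0,"yaw": 0,"claw": 0},{"tx": 0,"ty": 0,"tz": 0,"yaw": 0,"claw": 0},{"tx": 0,"ty": 0,"tz": 0,"yaw": 0,"claw": 0}], "newtons": 30}}

```text
time_s: 1.7
position: [0.4903, 0.0168, 0.2497]
tool_rot: [[-1.0, 0.001, -0.002], [0.001, 1.0, 0.001], [0.002, 0.001, -1.0]]
ft_force: [0.2, -0.3, -0.4]
grip_width: -0.0003
gripper_force: 0.0
```

```bash
python3 - <<'E'
from h import *
s=env.observe(); print(s["time_s"],s["position"],np.round(s["tool_rot"],3).tolist(),s["ft_force"],s["grip_width"])
m,im,d=grab("wrist"); W=cloud(m,d); np.savez("w1.npz",im=im,W=W); print(np.round(m["T"],3).tolist())
cv2.imwrite("pics/w1.png",cv2.resize(cv2.convertScaleAbs(im[...,::-1],alpha=1.5),(800,600)))
E
```

```text
1.7 [0.49027063 0.01678083 0.2497055 ] [[-1.0, 0.001, -0.002], [0.001, 1.0, 0.001], [0.002, 0.001, -1.0]] [ 0.16097648 -0.27664272 -0.39878643] -0.0003006589653067743
[[0.001, 0.945, 0.327, 0.405], [1.0, -0.002, 0.0, 0.016], [0.001, 0.327, -0.945, 0.374], [0.0, 0.0, 0.0, 1.0]]
```

View pics/w1.png

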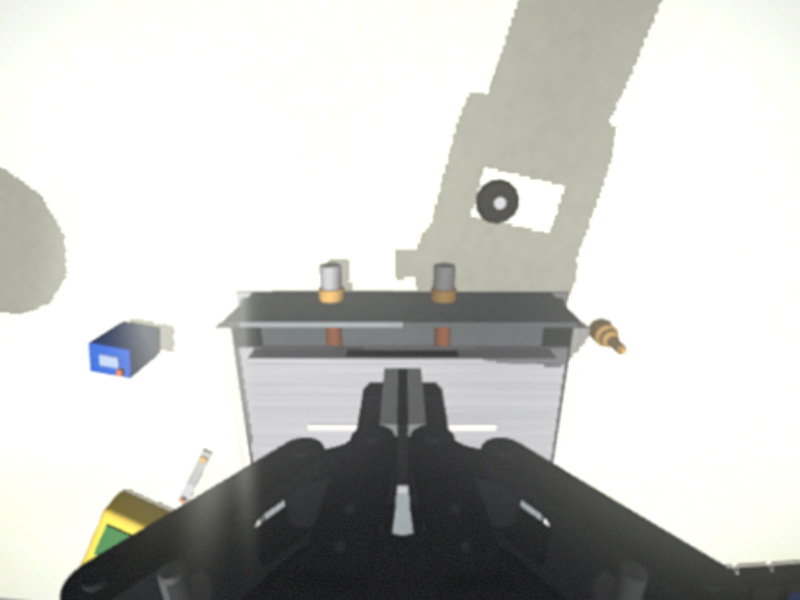

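The wrist view shows the box square to the axes, with the lip's black strip at row ~352 (cols 250–555) and the closed fingertips at (403,370). I'll refine the lip position.

```bash
python3 - <<'E'
from h import *
W=np.load("w1.npz")["W"]
for u in (170,200,230,320,345):
    print(u,[tuple(W[v,u][[0,2]].round(3)) for v in range(206,236,2)], W[225,u,1].round(3))
q=W[210:235,165:350].reshape(-1,3); q=q[(q[:,2]>.090)&(q[:,2]<.1)]; print(len(q),np.percentile(q[:,0],[5,50,95]),np.percentile(q[:,1],[0,100]))
E
```

```text
170 [(np.float64(0.526), np.float64(0.075)), (np.float64(0.528), np.float64(0.075)), (np.float64(0.56), np.float64(0.005)), (np.float64(nan), np.float64(nan)), (np.float64(0.567), np.float64(0.004)), (np.float64(0.57), np.float64(0.004)), (np.float64(0.572), np.float64(0.005)), (np.float64(0.576), np.float64(0.005)), (np.float64(0.543), np.float64(0.081)), (np.float64(0.543), np.float64(0.087)), (np.float64(0.543), np.float64(0.092)), (np.float64(0.543), np.float64(0.096)), (np.float64(0.545), np.float64(0.098)), (np.float64(0.557), np.float64(0.08)), (np.float64(0.559), np.float64(0.081))] -0.083
200 [(np.float64(0.526), np.float64(0.075)), (np.float64(0.528), np.float64(0.075)), (np.float64(0.56), np.float64(0.005)), (np.float64(0.563), np.float64(0.004)), (np.float64(0.566), np.float64(0.005)), (np.float64(0.57), np.float64(0.004)), (np.float64(0.572), np.float64(0.006)), (np.float64(0.577), np.float64(0.003)), (np.float64(0.543), np.float64(0.082)), (np.float64(0.544), np.float64(0.085)), (np.float64(0.543), np.float64(0.091)), (np.float64(0.543), np.float64(0.097)), (np.float64(
[... 1299 characters left out ...]
6), np.float64(0.08))] 0.088
345 [(np.float64(0.526), np.float64(0.075)), (np.float64(0.528), np.float64(0.075)), (np.float64(0.561), np.float64(0.003)), (np.float64(0.564), np.float64(0.004)), (np.float64(0.567), np.float64(0.004)), (np.float64(0.57), np.float64(0.005)), (np.float64(0.573), np.float64(0.004)), (np.float64(0.576), np.float64(0.005)), (np.float64(0.544), np.float64(0.08)), (np.float64(0.544), np.float64(0.086)), (np.float64(0.544), np.float64(0.09)), (np.float64(0.544), np.float64(0.096)), (np.float64(0.545), np.float64(0.098)), (np.float64(0.557), np.float64(0.08)), (np.float64(0.559), np.float64(0.08))] 0.116
1138 [0.54243967 0.54367281 0.54625821] [-0.08681822  0.11949978]
```

>>> {"fn": "servo_tool", "kwargs": {"steps": [{"tx": 0.5,"ty": 0,"tz": -4,"yaw": 0,"claw": 0},{"tx": 0.5,"ty": 0,"tz": -4,"yaw": 0,"claw": 0},{"tx": 0,"ty": 0,"tz": -4,"yaw": 0,"claw": 0},{"tx": 0,"ty": 0,"tz": -2.4,"yaw": 0,"claw": 0},{"tx": 0,"ty": 0,"tz": 0,"yaw": 0,"claw": 0},{"tx": 0,"ty": 0,"tz": 0,"yaw": 0,"claw": 0}]}}

```text
time_s: 2.35
position: [0.5004, 0.0181, 0.1073]
tool_rot: [[-1.0, -0.002, 0.001], [-0.002, 1.0, -0.0], [-0.001, -0.0, -1.0]]
ft_force: [1.5, -0.5, 1.0]
grip_width: -0.0002
gripper_force: 0.0
```

>>> {"fn": "servo_tool", "kwargs": {"steps": [{"tx": 1.5,"ty": 0,"tz": 0,"yaw": 0,"claw": 0},{"tx": 0.8,"ty": 0,"tz": 0,"yaw": 0,"claw": 0},{"tx": 0.4,"ty": 0,"tz": 0,"yaw": 0,"claw": 0},{"tx": 0.4,"ty": 0,"tz": 0,"yaw": 0,"claw": 0},{"tx": 0.4,"ty": 0,"tz": 0,"yaw": 0,"claw": 0},{"tx": 0.5,"ty": 0,"tz": 0,"yaw": 0,"claw": 0},{"tx": 0.6,"ty": 0,"tz": 0,"yaw": 0,"claw": 0},{"tx": 0.7,"ty": 0,"tz": 0,"yaw": 0,"claw": 0},{"tx": 0.7,"ty": 0,"tz": 0,"yaw": 0,"claw": 0},{"tx": 0.7,"ty": 0,"tz": 0,"yaw": 0,"claw": 0},{"tx": 0.7,"ty": 0,"tz": 0,"yaw": 0,"claw": 0},{"tx": 0.7,"ty": 0,"tz": 0,"yaw": 0,"claw": 0},{"tx": 0.7,"ty": 0,"tz": 0,"yaw": 0,"claw": 0},{"tx": 0.7,"ty": 0,"tz": 0,"yaw": 0,"claw": 0}]}}

```text
time_s: 3.75
position: [0.5959, 0.0172, 0.1063]
tool_rot: [[-1.0, -0.0, -0.0], [-0.0, 1.0, -0.0], [0.0, -0.0, -1.0]]
ft_force: [-3.5, -0.5, 1.6]
grip_width: -0.0004
gripper_force: 1.8
```

>>> {"fn": "servo_tool", "kwargs": {"steps": [{"tx": 0.7,"ty": 0,"tz": 0,"yaw": 0,"claw": 0},{"tx": 0.7,"ty": 0,"tz": 0,"yaw": 0,"claw": 0},{"tx": 0.7,"ty": 0,"tz": 0,"yaw": 0,"claw": 0},{"tx": 0.6,"ty": 0,"tz": 0,"yaw": 0,"claw": 0},{"tx": 0.5,"ty": 0,"tz": 0,"yaw": 0,"claw": 0},{"tx": 0.4,"ty": 0,"tz": 0,"yaw": 0,"claw": 0},{"tx": 0.3,"ty": 0,"tz": 0,"yaw": 0,"claw": 0},{"tx": 0.2,"ty": 0,"tz": 0,"yaw": 0,"claw": 0},{"tx": 0.1,"ty": 0,"tz": 0,"yaw": 0,"claw": 0},{"tx": 0,"ty": 0,"tz": 0,"yaw": 0,"claw": 0}]}}

```text
time_s: 4.75
position: [0.6375, 0.0173, 0.1062]
tool_rot: [[-1.0, -0.0, 0.0], [-0.0, 1.0, 0.0], [-0.0, 0.0, -1.0]]
ft_force: [-0.9, -1.6, -0.7]
grip_width: 0.0
gripper_force: 0.7
```

>>> {"fn": "servo_tool", "kwargs": {"steps": [{"tx": 0.1,"ty": 0,"tz": 0,"yaw": 0,"claw": 0},{"tx": 0.1,"ty": 0,"tz": 0,"yaw": 0,"claw": 0},{"tx": 0.1,"ty": 0,"tz": 0,"yaw": 0,"claw": 0},{"tx": 0,"ty": 0,"tz": 0,"yaw": 0,"claw": 0},{"tx": 0,"ty": 0,"tz": 0,"yaw": 0,"claw": 0}]}}

```text
time_s: 5.25
position: [0.6404, 0.0173, 0.1063]
tool_rot: [[-1.0, -0.0, 0.0], [-0.0, 1.0, 0.0], [-0.0, 0.0, -1.0]]
ft_force: [-2.8, -0.6, -0.3]
grip_width: 0.0001
gripper_force: 0.9
```

Now I'll back off, rise and look with the wrist camera.

>>> {"fn": "servo_tool", "kwargs": {"steps": [{"tx": -1,"ty": 0,"tz": 0,"yaw": 0,"claw": 0},{"tx": -3,"ty": 0,"tz": 2,"yaw": 0,"claw": 0},{"tx": -3.5,"ty": 0,"tz": 3,"yaw": 0,"claw": 0},{"tx": -3.5,"ty": 0,"tz": 3,"yaw": 0,"claw": 0},{"tx": -3,"ty": 0,"tz": 3,"yaw": 0,"claw": 0},{"tx": 0,"ty": 0,"tz": 0,"yaw": 0,"claw": 0},{"tx": 0,"ty": 0,"tz": 0,"yaw": 0,"claw": 0}]}}

```text
time_s: 5.95
position: [0.5008, 0.0174, 0.2172]
tool_rot: [[-1.0, -0.0, 0.003], [-0.0, 1.0, -0.0], [-0.003, -0.0, -1.0]]
ft_force: [0.7, 0.8, 0.2]
grip_width: 0.0001
gripper_force: 0.0
```

```bash
python3 - <<'E'
from h import *
m,im,d=grab("wrist"); W=cloud(m,d); np.savez("w2.npz",im=im,W=W); print(env.observe()["time_s"],env.observe()["position"])
cv2.imwrite("pics/w2.png",cv2.resize(cv2.convertScaleAbs(im[...,::-1],alpha=1.3),(800,600)))
h=cv2.cvtColor(im,cv2.COLOR_RGB2HSV); 
for n,k in(("red",((h[...,0]<6)|(h[...,0]>172))&(h[...,1]>150)&(h[...,2]>60)),("blue",(h[...,0]>105)&(h[...,0]<130)&(h[...,1]>140)&(h[...,2]>50))):
    k=k&(W[...,2]>.05)&(W[...,2]<.075)&(abs(W[...,1])<.14)&(W[...,0]>.5)
    q=W[k]; print(n,len(q)); 
    if len(q)>20:
        print(q.mean(0).round(4),cv2.minAreaRect(q[:,:2].astype(np.float32)),np.percentile(q,[2,98],axis=0).round(3).tolist())
q=W[(W[...,2]>.086)&(W[...,2]<.097)&(abs(W[...,1]-.017)<.1)&(W[...,0]>.6)&(W[...,0]<.7)];print("lip",len(q),np.median(q[:,0]) if len(q) else 0)
E
```

```text
6.0 [0.50089543 0.01731254 0.21618126]
red 282
[ 0.5908 -0.0424  0.0669] ((0.5886484384536743, -0.042712610214948654), (0.010840235278010368, 0.049121756106615067), 88.58818054199219) [[0.565, -0.048, 0.065], [0.612, -0.038, 0.068]]
blue 293
[0.5856 0.0533 0.067 ] ((0.5894304513931274, 0.05277977138757706), (0.010029644705355167, 0.05000142380595207), 86.93254852294922) [[0.565, 0.048, 0.065], [0.611, 0.058, 0.068]]
lip 62 0.6501384984153729
```

View pics/w2.png

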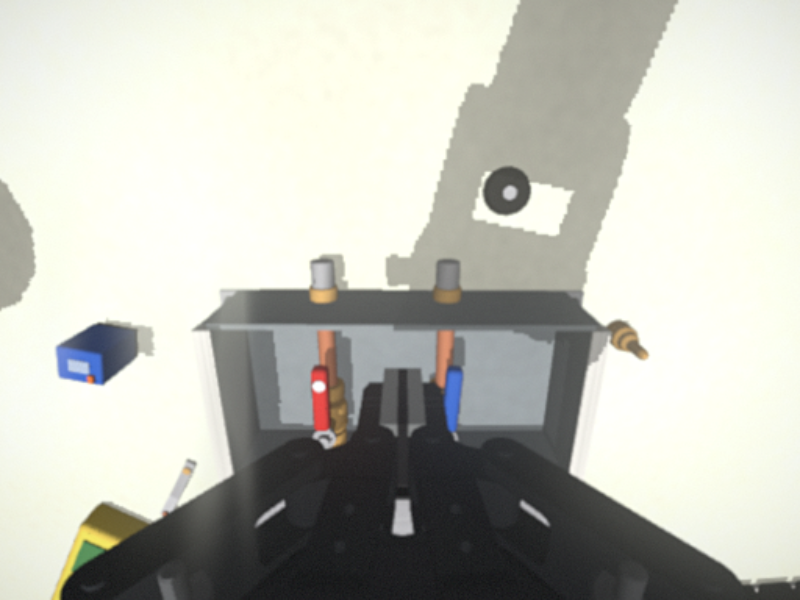

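The red handle (white dot at 319,386) is at world (0.589,-0.043), so its axis is at (0.628,-0.043), the right-hand place. Blue is at y 0.053. The lip is at x 0.650, so the cover is about 125 mm open. I'll move to the right of the red handle and compute the pushing arc.

>>> {"fn": "servo_tool", "kwargs": {"steps": [{"tx": 2.5,"ty": -3,"tz": 0,"yaw": 0,"claw": 0},{"tx": 2.5,"ty": -3,"tz": 0,"yaw": 0,"claw": 0},{"tx": 2.4,"ty": -2.8,"tz": 0,"yaw": 0,"claw": 0},{"tx": 0,"ty": 0,"tz": -2,"yaw": 0,"claw": 0},{"tx": 0,"ty": 0,"tz": -3,"yaw": 0,"claw": 0},{"tx": 0,"ty": 0,"tz": -3,"yaw": 0,"claw": 0},{"tx": 0,"ty": 0,"tz": -3,"yaw": 0,"claw": 0},{"tx": 0,"ty": 0,"tz": -2.2,"yaw": 0,"claw": 0},{"tx": 0,"ty": 0,"tz": 0,"yaw": 0,"claw": 0},{"tx": 0,"ty": 0,"tz": 0,"yaw": 0,"claw": 0}]}}

```text
time_s: 7.0
position: [0.5748, -0.0708, 0.0838]
tool_rot: [[-1.0, -0.0, -0.001], [-0.0, 1.0, 0.0], [0.001, 0.0, -1.0]]
ft_force: [0.0, 0.6, 1.1]
grip_width: -0.0001
gripper_force: 0.0
```

```bash
python3 - <<'E'
import numpy as np
ax=np.array([.628,-.043]);old=None
for i,t in enumerate(np.linspace(0,np.pi/2,19)):
    r=.042+.008*i/18;u=np.array([-np.cos(t),np.sin(t)]);n=np.array([np.sin(t),np.cos(t)])
    c=ax+r*u-.006*n-np.array([.011,.0145]);print(round(np.degrees(t)),c.round(4),(0 if old is None else (100*(c-old)).round(2)));old=c
E
```

```text
0 [ 0.575  -0.0635] 0
5 [ 0.5742 -0.0598] [-0.08  0.37]
10 [ 0.5737 -0.056 ] [-0.05  0.38]
15 [ 0.5736 -0.0521] [-0.01  0.39]
20 [ 0.5738 -0.0482] [0.02 0.39]
25 [ 0.5744 -0.0442] [0.06 0.39]
30 [ 0.5753 -0.0404] [0.09 0.39]
35 [ 0.5766 -0.0365] [0.13 0.38]
40 [ 0.5782 -0.0328] [0.16 0.37]
45 [ 0.5802 -0.0292] [0.2  0.36]
50 [ 0.5825 -0.0258] [0.23 0.34]
55 [ 0.5852 -0.0225] [0.26 0.32]
60 [ 0.5881 -0.0195] [0.29 0.3 ]
65 [ 0.5914 -0.0167] [0.32 0.28]
70 [ 0.5949 -0.0142] [0.35 0.25]
75 [ 0.5986 -0.012 ] [0.37 0.22]
80 [ 0.6026 -0.0102] [0.4  0.19]
85 [ 0.6067 -0.0087] [0.41 0.15]
90 [ 0.611  -0.0075] [0.43 0.12]
```

>>> {"fn": "servo_tool", "kwargs": {"steps": [{"tx": 0,"ty": 0,"tz": -1.4,"yaw": 0,"claw": 0},{"tx": 0,"ty": 0,"tz": 0,"yaw": 0,"claw": 0},{"tx": 0,"ty": 0.4,"tz": 0,"yaw": 0,"claw": 0},{"tx": 0,"ty": 0.3,"tz": 0,"yaw": 0,"claw": 0},{"tx": -0.08,"ty": 0.37,"tz": 0,"yaw": 0,"claw": 0},{"tx": -0.05,"ty": 0.38,"tz": 0,"yaw": 0,"claw": 0},{"tx": -0.01,"ty": 0.39,"tz": 0,"yaw": 0,"claw": 0},{"tx": 0.02,"ty": 0.39,"tz": 0,"yaw": 0,"claw": 0},{"tx": 0.06,"ty": 0.39,"tz": 0,"yaw": 0,"claw": 0},{"tx": 0.09,"ty": 0.39,"tz": 0,"yaw": 0,"claw": 0},{"tx": 0,"ty": 0,"tz": 0,"yaw": 0,"claw": 0}]}}

```text
time_s: 8.1
position: [0.5745, -0.04, 0.0702]
tool_rot: [[-1.0, -0.001, -0.001], [-0.001, 1.0, 0.0], [0.001, 0.0, -1.0]]
ft_force: [-0.1, -0.8, 0.4]
grip_width: -0.0003
gripper_force: 0.4
```

```bash
cat >> h.py <<'E'
def red(n):
    m,im,d=grab(n); W=cloud(m,d); h=cv2.cvtColor(im,cv2.COLOR_RGB2HSV)
    k=((h[...,0]<6)|(h[...,0]>172))&(h[...,1]>150)&(h[...,2]>50)&(W[...,2]>.05)&(W[...,2]<.075)&(abs(W[...,1])<.14)&(W[...,0]>.5)
    q=W[k]; print(n,len(q))
    if len(q)>5:
        c=q.mean(0); print(c.round(4),"theta~",np.degrees(np.arctan2(c[1]+.043,.628-c[0])).round(1))
    return im,W
E
python3 -c "
from h import *
red('wrist');red('side')"
```

```text
wrist 339
[ 0.5823 -0.0231  0.0666] theta~ 23.5
side 24
[ 0.6011 -0.0331  0.0642] theta~ 20.2
```

>>> {"fn": "servo_tool", "kwargs": {"steps": [{"tx": 0.13,"ty": 0.38,"tz": 0,"yaw": 0,"claw": 0},{"tx": 0.16,"ty": 0.37,"tz": 0,"yaw": 0,"claw": 0},{"tx": 0.2,"ty": 0.36,"tz": 0,"yaw": 0,"claw": 0},{"tx": 0.23,"ty": 0.34,"tz": 0,"yaw": 0,"claw": 0},{"tx": 0.26,"ty": 0.32,"tz": 0,"yaw": 0,"claw": 0},{"tx": 0.29,"ty": 0.3,"tz": 0,"yaw": 0,"claw": 0},{"tx": 0.32,"ty": 0.28,"tz": 0,"yaw": 0,"claw": 0},{"tx": 0.35,"ty": 0.25,"tz": 0,"yaw": 0,"claw": 0},{"tx": 0.37,"ty": 0.22,"tz": 0,"yaw": 0,"claw": 0},{"tx": 0,"ty": 0,"tz": 0,"yaw": 0,"claw": 0}]}}

```text
time_s: 9.2
position: [0.5981, -0.0119, 0.0703]
tool_rot: [[-1.0, -0.001, 0.0], [-0.001, 1.0, 0.0], [-0.0, 0.0, -1.0]]
ft_force: [-1.0, 0.1, -0.0]
grip_width: -0.0006
gripper_force: 0.3
```

```bash
python3 -c "
from h import *
red('wrist')"
```

```text
wrist 269
[0.6057 0.0112 0.0663] theta~ 67.7
```

>>> {"fn": "servo_tool", "kwargs": {"steps": [{"tx": 0.4,"ty": 0.19,"tz": 0,"yaw": 0,"claw": 0},{"tx": 0.41,"ty": 0.15,"tz": 0,"yaw": 0,"claw": 0},{"tx": 0.3,"ty": 0.12,"tz": 0,"yaw": 0,"claw": 0},{"tx": 0.15,"ty": 0,"tz": 0,"yaw": 0,"claw": 0},{"tx": 0,"ty": 0,"tz": 0,"yaw": 0,"claw": 0},{"tx": 0,"ty": 0,"tz": 0,"yaw": 0,"claw": 0}]}}

```text
time_s: 9.85
position: [0.6106, -0.0077, 0.0704]
tool_rot: [[-1.0, -0.0, 0.001], [-0.0, 1.0, 0.0], [-0.001, 0.0, -1.0]]
ft_force: [-0.5, 0.9, -0.7]
grip_width: -0.0
gripper_force: 0.3
```

```bash
python3 - <<'E'
from h import *
im,W=red('wrist')
cv2.imwrite("pics/w3.png",cv2.resize(cv2.convertScaleAbs(im[180:330,120:400][...,::-1],alpha=1.3),None,fx=2.8,fy=2.8,interpolation=2))
E
```

```text
wrist 225
[0.6216 0.0082 0.0645] theta~ 82.8
```

View pics/w3.png

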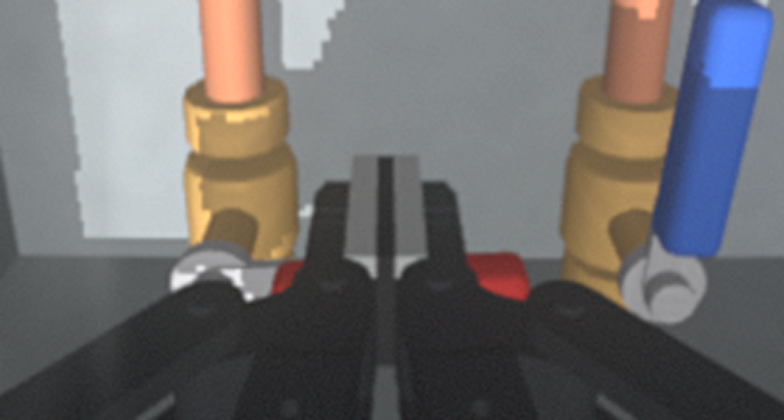

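The red sleeve (275–525, row ~275) lies nearly across the pipe and blue is untouched. I'll creep to the stop and watch the force.

>>> {"fn": "servo_tool", "kwargs": {"steps": [{"tx": 0.1,"ty": 0,"tz": 0,"yaw": 0,"claw": 0},{"tx": 0.1,"ty": 0,"tz": 0,"yaw": 0,"claw": 0},{"tx": 0,"ty": 0,"tz": 0,"yaw": 0,"claw": 0}]}}

```text
time_s: 10.2
position: [0.6123, -0.0077, 0.0704]
tool_rot: [[-1.0, -0.0, -0.0], [-0.0, 1.0, 0.0], [0.0, 0.0, -1.0]]
ft_force: [-2.5, 1.7, 1.2]
grip_width: -0.0002
gripper_force: 1.4
```

>>> {"fn": "servo_tool", "kwargs": {"steps": [{"tx": 0.1,"ty": 0,"tz": 0,"yaw": 0,"claw": 0},{"tx": 0,"ty": 0,"tz": 0,"yaw": 0,"claw": 0},{"tx": 0,"ty": 0,"tz": 0,"yaw": 0,"claw": 0}]}}

```text
time_s: 10.5
position: [0.6129, -0.0076, 0.0703]
tool_rot: [[-1.0, -0.0, -0.001], [-0.0, 1.0, 0.0], [0.001, 0.0, -1.0]]
ft_force: [-5.8, 2.0, 3.2]
grip_width: -0.0001
gripper_force: 2.5
```

```bash
python3 - <<'E'
from h import *
im,W=red('wrist')
h=cv2.cvtColor(im,cv2.COLOR_RGB2HSV)
k=((h[...,0]<6)|(h[...,0]>172))&(h[...,1]>150)&(h[...,2]>50)&(W[...,2]>.064)&(W[...,2]<.072)&(W[...,0]>.58)
q=W[k]; 
for lo,hi in((-.06,0),(0,.05)):
    p=q[(q[:,1]>lo)&(q[:,1]<hi)]; print(len(p),np.percentile(p,[3,50,97],axis=0).round(4).tolist() if len(p) else 0)
E
```

```text
wrist 219
[0.6241 0.0034 0.0644] theta~ 85.2
32 [[0.6231, -0.0302, 0.0641], [0.624, -0.0285, 0.0655], [0.6254, -0.0269, 0.0673]]
110 [[0.623, 0.0112, 0.0642], [0.6244, 0.0158, 0.0658], [0.6267, 0.0195, 0.0675]]
```

The front edge is at x ≈ 0.624 at both ends, so the handle is square across the pipe, and the force is rising at the stop. I'll back off and check.

>>> {"fn": "servo_tool", "kwargs": {"steps": [{"tx": -1,"ty": 0,"tz": 0,"yaw": 0,"claw": 0},{"tx": -1.5,"ty": 0,"tz": 0,"yaw": 0,"claw": 0},{"tx": 0,"ty": 0,"tz": 3,"yaw": 0,"claw": 0},{"tx": 0,"ty": 0,"tz": 4,"yaw": 0,"claw": 0},{"tx": -3,"ty": 0,"tz": 4,"yaw": 0,"claw": 0},{"tx": -4,"ty": 0,"tz": 3,"yaw": 0,"claw": 0},{"tx": -4,"ty": 0,"tz": 0,"yaw": 0,"claw": 0},{"tx": 0,"ty": 0,"tz": 0,"yaw": 0,"claw": 0},{"tx": 0,"ty": 0,"tz": 0,"yaw": 0,"claw": 0}]}}

```text
time_s: 11.45
position: [0.4787, -0.0081, 0.211]
tool_rot: [[-1.0, 0.0, 0.003], [0.0, 1.0, -0.001], [-0.003, -0.001, -1.0]]
ft_force: [0.6, -0.4, 0.7]
grip_width: 0.0002
gripper_force: 0.0
```

```bash
python3 - <<'E'
from h import *
im,W=red('wrist')
h=cv2.cvtColor(im,cv2.COLOR_RGB2HSV)
k=((h[...,0]<6)|(h[...,0]>172))&(h[...,1]>150)&(h[...,2]>50)&(W[...,2]>.064)&(W[...,2]<.072)&(W[...,0]>.58)
q=W[k]; print(len(q),cv2.minAreaRect(q[:,:2].astype(np.float32)),np.degrees(np.arctan(np.polyfit(q[:,1],q[:,0],1)[0])))
q=W[(W[...,2]>.082)&(W[...,2]<.097)&(abs(W[...,1]-.017)<.1)&(W[...,0]>.63)&(W[...,0]<.7)];print("lip",len(q),np.median(q[:,0]) if len(q) else 0)
cv2.imwrite("pics/w4.png",cv2.resize(cv2.convertScaleAbs(im[...,::-1],alpha=1.3),(800,600)))
E
```

```text
wrist 0Traceback (most recent call last):
  File "<stdin>", line 5, in <module>
    raise TypeError("expected non-empty vector for x")
TypeError: expected non-empty vector for x
```

The gripper hides the handle; I'll shift left and up.

>>> {"fn": "servo_tool", "kwargs": {"steps": [{"tx": 0,"ty": 3,"tz": 2,"yaw": 0,"claw": 0},{"tx": 0,"ty": 4,"tz": 2,"yaw": 0,"claw": 0},{"tx": 0,"ty": 4,"tz": 2,"yaw": 0,"claw": 0},{"tx": 0,"ty": 3,"tz": 0,"yaw": 0,"claw": 0},{"tx": 0,"ty": 0,"tz": 0,"yaw": 0,"claw": 0},{"tx": 0,"ty": 0,"tz": 0,"yaw": 0,"claw": 0}]}}

```text
time_s: 12.1
position: [0.4792, 0.1325, 0.2698]
tool_rot: [[-1.0, -0.002, -0.0], [-0.002, 1.0, -0.0], [0.0, -0.0, -1.0]]
ft_force: [0.4, -0.0, 0.6]
grip_width: 0.0001
gripper_force: 0.0
```

```bash
python3 - <<'E'
from h import *
im,W=red('wrist')
cv2.imwrite("pics/w4.png",cv2.resize(cv2.convertScaleAbs(im[...,::-1],alpha=1.3),(800,600)))
q=W[(W[...,2]>.082)&(W[...,2]<.097)&(abs(W[...,1]-.017)<.1)&(W[...,0]>.63)&(W[...,0]<.7)];print("lip",len(q),np.median(q[:,0]) if len(q) else 0)
h=cv2.cvtColor(im,cv2.COLOR_RGB2HSV)
k=((h[...,0]<6)|(h[...,0]>172))&(h[...,1]>150)&(h[...,2]>50)&(W[...,2]>.064)&(W[...,2]<.072)&(W[...,0]>.58)&(W[...,0]<.7)
q=W[k]; print(len(q))
if len(q)>20: print(cv2.minAreaRect(q[:,:2].astype(np.float32)),np.degrees(np.arctan(np.polyfit(q[:,1],q[:,0],1)[0])))
E
```

```text
wrist 156
[ 0.6277 -0.0015  0.0667] theta~ 89.5
lip 453 0.6506101604154801
150
((0.6284419298171997, -0.0039482079446315765), (0.011300919577479362, 0.04828077554702759), 1.148962140083313) -1.7413007408073604
```

View pics/w4.png

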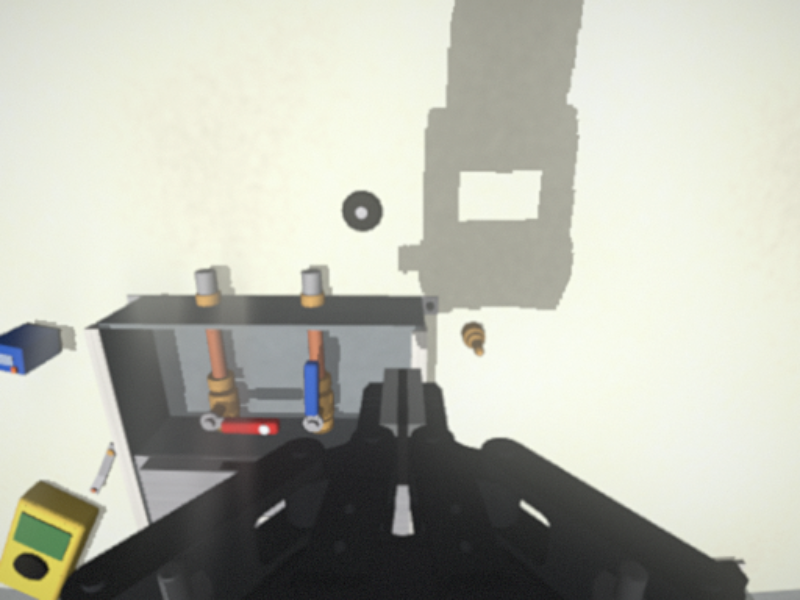

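The red handle lies across its pipe (222–278, row 428), about 88–90° round, with the lip at x 0.6506 (cover about 126 mm open). Blue is still along its pipe and the parts in view have not moved. Handing in.

```bash
python3 -c "
from rig import env
print(env.close_job())"
```

```text
the job is handed in; nothing more can be done
None
```

The job is handed in, with no verdict returned: the cover measured about 126 mm open of 130, the red handle about 88–90° shut, the blue handle is still open, and the arm is clear of everything. The small parts looked unmoved, but I did not re-measure them or the lens.

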